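# Turn a circuit board over in a flip jig

### The job

Turn the circuit board over with the flip jig: lay it with its transformer up (either way round) flat in the jig's hinged plate, swing the plate over by its side handle so that the board drops face-down onto the sloping rest, leaning on the rest's bottom stop, and then swing the empty plate all the way back down. Leave the tape, the screwdriver and the jar where they are.

Things in the scene. Friction and masses are not known exactly. Their poses are not given: they have to be found in the camera images.
- board_mid (a point): loose green circuit board 90 (x) by 70 (y) by 4 mm, 0.16 kg, components up, left or right of the jig. Steel transformer 28 (x) by 34 (y) mm at its middle, 28 mm tall: grasp it across its 28 mm sides, where the board is bare. Other parts up to 14 mm tall at |y| 18-31 mm. Point: centre, 16 mm above the underside (overall height 32); z out of the component face
- flipper_seat (a point): centre of the pocket floor of the hinged plate, 54 mm above bench when flat. x along the hinge, y away from it, z out. Takes the board's 90 mm side along x; 5 mm walls at the corners, flared, 1-1.5 mm spare per side; square stop 36.5 mm away on the hinge side. Seated board: underside on the floor, its point 16 mm above. No clamp: past upright the board tips out towards the rest
- flipper_grip (a point): middle of the handle, a black 10 mm round bar, 56 mm long, standing out sideways from the plate's free end towards the robot, parallel to the hinge (this point's x). 90 mm from the hinge axis, 7.5 mm below it when flat, 52 mm above bench. Clear all round, 28 mm either way along the bar; can be pinched from above at any plate angle and turns between the fingers
- flipper (a joint): angle of the aluminium plate (104 by 86 mm), rad: 0 flat on its stops (start), 1.57 upright, 2.41 end stop, closed over the sloping rest with room for the board between. Stiff hinge: the plate stays where it is left; about 7 N at the handle moves it
- jig_hinge (a point): middle of the hinge axis, 60 mm above bench. x along the hinge, away from the robot; y towards the flat plate; z up; the sloping rest is on the -y side. The jig is fixed to the bench. The plate turns about +x, lifting from +y over the top to -y
- rest_seat (a point): seat of the board on the sloping rest, in the plane of its two rails: aluminium frame rising 42 degrees away from the hinge, open between the rails for the transformer to hang through; side walls leave 3 mm each side; bottom stop, 12 mm high, 35 mm away. x along the hinge, y down the slope, z square out. Seated board: face-down, its point 12 mm below (-z)
- tape_mid (a point): roll of brown tape lying flat, 84 mm across, 24 mm high, a bystander; point at its centre. It lies on the side of the jig where the board is not
- driver_grip (a point): screwdriver, 170 mm long, lying beyond the jig, a bystander; point in its handle
- jar_mid (a point): small amber jar with steel lid, 52 mm diameter, 55 mm high, a bystander; point at its centre
Mind the look-alikes: they are no part of the job. What is shaped like the part that bears board_mid but purple or yellow is not meant.

How it is judged:
By the outcome, as a careful person would: the job done as asked, in the order asked, and still so for the second after the job is handed in, with the robot touching nothing.
It also fails if it takes over 70 s, if anything falls off the work surface, if the arm or the gripper's body presses on something with over 40 N, if the wrist force passes 120 N, or if a joint passes its speed limit or range.

### The arm

A 6-joint arm with a two-finger parallel gripper is mounted at the origin on the work surface. World frame = base frame: x ahead of the robot, y to its left, z up, the work surface at z = 0. Lengths are in m, angles in degrees, forces in N, time in s.
With the tool pointing down it reaches from about 0.35 to 0.875 m from the base axis. Payload 4.2 kg.
Tool frame: the origin (TCP) lies on the front face of the gripper's body, between the roots of the fingers; the fingertips stand 70 mm ahead of it and the grasp point (between the pads) lies 51 mm ahead of it (r.nose_length is the distance from the TCP to the fingertips, in m); z points along the fingers, y is the direction in which the jaws open and shut (so a half turn about z gives the same grasp; the last joint's range is limited). The gripper opens to 87 mm and grips with 3 to 60 N. Pads are 19 mm wide; open, the fingers measure 117 mm over their backs; the gripper's body (75 mm by 190 mm) begins 51 mm behind the grasp point.
Start: joints at [-53.365, 22.042, 0.453, 0, -68.411, -14.817], TCP at [0.232, -0.58, 0.292] pointing down, gripper open.
Joint ranges: [-179.83, 179.83], [-69.29, 118.12], [-61.27, 80.66], [-181.25, 117.63], [-171.15, -9.14], [-177.46, 177.46]. Speed limits (degrees/s): [159.86, 159.86, 180, 180, 180, 180].

### API

Orientations are given as a 3x3 rotation matrix whose columns are the frame's x, y, z axes.
In Python, from station import telemetry, capture, order, r gives the robot as it stands.
- The arm moves only by the tool drive_tool, never from a script. Its argument "series" is a list of rows, each a list of 4 numbers: the shift along the tool's x, y, z as a fraction of full scale, then the turn about the tool's z as a fraction of full scale. In form: [[dx, dy, dz, turn], ...]. A call has 1 to 10 rows; each row is the pose to reach, as a shift and turn from the pose commanded when the call began, along the tool's axes at that moment; what a row does not reach only later rows make up. Full scale, the value 1, is 0.12 m for a shift and 2 rad for a turn. A row lasts 1/8 s, in which the tool goes at most 62.5 mm and 10.7 degrees, less where a joint would pass 70% of its speed; a pose out of reach is approached as far as the arm can. A call with a number of a shift or a turn outside -1 to 1 is refused whole. A call with a gripper value outside its range is refused whole. "fingers" is the finger opening in mm, from 0 to 87, set as the call begins (left out, the last holds). The fingers move at their own pace and stop on an object; the grip force is fixed at half the most. Time passes only in rows, so rows that repeat a pose let the fingers close. It gives the time, the measured TCP pose, the force and the opening at its end, in the units of the state.
- telemetry.sense(): the state, without advancing time (a new reading comes with each control period).
- capture(name): name is "scene" or "top" or "wrist"; returns a dict with "color" (480x640x3 uint8, blue, green, red), "fx", "fy", "cx", "cy" (pixels), "k1" (the pictures are not rectified: a ray, as slopes to the right and down, at radius r is drawn at 1 + k1 r^2 times it, then the intrinsics apply), "eye" and "attitude" of the camera in the world; the wrist camera has in their place "mount" (4x4, takes a point from camera to tool coordinates, whose origin is the TCP and whose axes are the flange's). Camera axes: x right, y up, looking along -z (the intrinsics and any distortion apply to the point x, -y, -z); pixel columns grow to the right and rows downward; lengths in m; the calibration is good to about 2 mm. A picture is of the moment at which its call begins: read the wrist's pose just before it. There is no depth.
- order.finish_job(): hands the job in, once; it reports no verdict.
The state is a dict: "time_s": time; "joints": joint angles; "joint_velocities": joint speeds; "effort": joint torques, N m; "tcp_pos": TCP position; "ee_rot": TCP orientation; "wrist_force": force on the tool from outside, world axes, zero at the start; "moment": the same for the moment, N m; "gripper_width": opening from 0.0 (shut) to 1.0 (fully open).
Only numpy, scipy, OpenCV 4.12 (cv2) and the standard library are available. Lean on these libraries where they do the work, as an engineer would, in place of code of your own. Each camera call takes 0.05 s, during which the arm holds its last target. There are 200 camera calls.

## Working session

There is one attempt and no reset: what is moved stays moved. The work goes in short steps, Python scripts to look and compute and a tool call to move; the robot and the scene stay as the last step left them, time stands still between calls to the robot, and variables do not carry over. Pictures are saved under pics/ and viewed, about 8 in all and at most 12, crops included, and the job is handed in when it is done.

Besides the shell and the picture viewer there is one more tool, called after "Emit:" in YAML: its name, and indented under it one key for each argument. drive_tool: Moves the arm, as the interface text tells. Shift numbers are shares of 0.12 m and turn numbers shares of 2 rad, none past 1 either way. Its arguments: {"type":"object","properties":{"series":{"type":"array","items":{"type":"array","items":{"type":"number","minimum":-1,"maximum":1}}},"fingers":{"type":"number"}},"required":["series"]}

```bash
mkdir -p pics
cat > h.py <<'E'
import numpy as np, cv2
from station import telemetry, capture, order, r
def save(c,n): cv2.imwrite(f'pics/{n}.png',c['color'])
def campose(c,s=None):
    if 'eye' in c: return np.array(c['eye']),np.array(c['attitude'])
    M=np.array(c['mount']);R=np.array(s['ee_rot']);t=np.array(s['tcp_pos'])
    return R@M[:3,3]+t, R@M[:3,:3]
def ray(c,u,v,s=None):
    e,A=campose(c,s)
    a,b=cv2.undistortPoints(np.array([[[u,v]]],float),np.array([[c['fx'],0,c['cx']],[0,c['fy'],c['cy']],[0,0,1.]]),np.array([c['k1'],0,0,0.]))[0,0]
    return e,A@np.array([a,-b,-1])
def at(c,u,v,z,s=None):
    e,d=ray(c,u,v,s); return e+d*(z-e[2])/d[2]
def proj(c,p,s=None):
    e,A=campose(c,s); q=A.T@(np.array(p)-e); a,b=q[0]/-q[2],-q[1]/-q[2]; k=1+c['k1']*(a*a+b*b)
    return np.array([c['cx']+c['fx']*a*k,c['cy']+c['fy']*b*k])
E
python3 - <<'E'
from h import *
import pickle
D={}
s=telemetry.sense()
for n in ('scene','top'):
    D[n]=c=capture(n); save(c,n+'0'); print(n,c['eye'],c['attitude'],c['fx'],c['k1'])
print(s['tcp_pos'],s['ee_rot'],s['gripper_width'],s['wrist_force'],s['time_s'])
pickle.dump(D,open('c0.pkl','wb'))
E
```

```text
scene [0.76851763 0.45568014 0.91479118] [[-0.89512542 -0.38519747  0.22444018]
 [ 0.44562879 -0.7585682   0.47538328]
 [-0.01286325  0.52554467  0.85066876]] 529.0065817426481 -0.11338795259566925
top [ 0.40438346 -0.00657145  1.28786938] [[-0.02261149  0.99141747 -0.12876382]
 [-0.99973405 -0.02183906  0.00740777]
 [ 0.00453211  0.12889708  0.99164762]] 535.4026374653877 0.027152575067911692
[ 0.23213678 -0.57981726  0.29114711] [[-9.28446259e-01 -3.71465696e-01 -8.83953122e-04]
 [-3.71466737e-01  9.28444157e-01  1.97744564e-03]
 [ 8.61478926e-05  2.16431119e-03 -9.99997654e-01]] 0.9998227982493139 [ 2.22190636e-01 -3.55147331e-04 -3.92733108e-01] 0.0
```

View pics/top0.png

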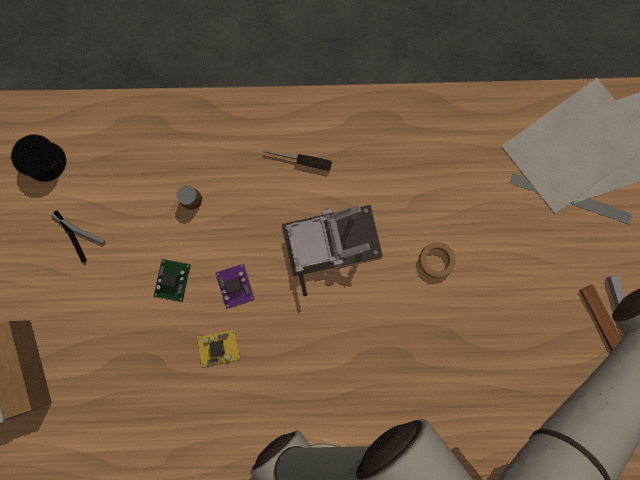

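View pics/scene0.png

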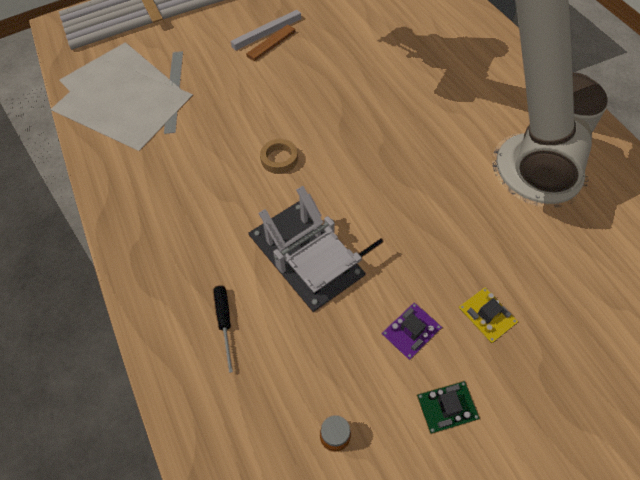

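Run:
```python
from h import *
import pickle
D=pickle.load(open('c0.pkl','rb'))
for n,(u,v) in (('top',(172,280)),('scene',(448,407))):
    c=D[n]; hsv=cv2.cvtColor(c['color'],cv2.COLOR_BGR2HSV)
    m=cv2.inRange(hsv,(45,80,20),(90,255,255)); 
    m2=np.zeros_like(m); m2[v-50:v+50,u-50:u+50]=m[v-50:v+50,u-50:u+50]
    b=cv2.boxPoints(cv2.minAreaRect(cv2.findNonZero(m2)))
    w=np.array([at(c,*p,0.004) for p in b]); print(n,w.round(4).tolist(),w.mean(0),[np.linalg.norm(w[i]-w[i-1]).round(3) for i in range(4)])
t=D['top']
for nm,u,v,z in (('handle end',304,294,.052),('handle root',301,272,.052),('plateTL',285,224,.058),('plateBL',291,272,.058),('plateTR',326,215,.058),('plateBR',336,264,.058),('tape',437,261,.024),('jar',188,197,.055),('drv',315,163,.015),('purple',235,286,.004)):
    print(nm,at(t,u,v,z).round(3))
a=cv2.resize(t['color'][190:310,270:400],None,fx=4,fy=4,interpolation=cv2.INTER_CUBIC)
s=cv2.resize(D['scene']['color'][180:320,240:390],None,fx=3.4,fy=3.4,interpolation=cv2.INTER_CUBIC)[:480]
# crop combos
im=np.hstack([cv2.resize(a,(400,369)),cv2.resize(s,(400,369))]); cv2.imwrite('pics/jig.png',im)
```

```text
top [[0.4467, 0.3892, 0.004], [0.5335, 0.3723, 0.004], [0.5174, 0.3048, 0.004], [0.4309, 0.3224, 0.004]] [0.48211671 0.34718307 0.004     ] [np.float64(0.069), np.float64(0.088), np.float64(0.069), np.float64(0.088)]
scene [[0.5199, 0.3071, 0.004], [0.4286, 0.3244, 0.004], [0.4482, 0.3905, 0.004], [0.5363, 0.3727, 0.004]] [0.48321779 0.348697   0.004     ] [np.float64(0.068), np.float64(0.093), np.float64(0.069), np.float64(0.09)]
handle end [0.44  0.031 0.052]
handle root [0.491 0.037 0.052]
plateTL [0.603 0.072 0.058]
plateBL [0.491 0.06  0.058]
plateTR [ 0.622 -0.024  0.058]
plateBR [ 0.507 -0.044  0.058]
tape [ 0.512 -0.285  0.024]
jar [0.672 0.298 0.055]
drv [ 0.759 -0.001  0.015]
purple [0.464 0.197 0.004]
```

View pics/jig.png

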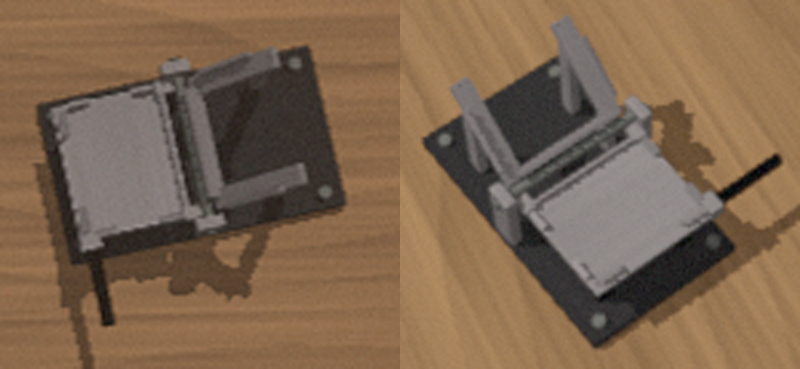

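Emit:
drive_tool:
  series:
    - [-0.25,0.24,-0.1,0]
    - [-0.5,0.48,-0.2,0]
    - [-0.75,0.71,-0.3,0]
    - [-1,0.95,-0.3,0]
  fingers: 87

```text
time_s: 0.6
tcp_pos: [0.3019, -0.4288, 0.3289]
ee_rot: [[-0.928, -0.371, 0.001], [-0.371, 0.928, -0.001], [-0.001, -0.001, -1.0]]
wrist_force: [1.0, -1.1, -1.0]
gripper_width: 0.998
```

Emit:
drive_tool:
  series:
    - [-0.25,0.24,0,0]
    - [-0.5,0.48,0,0]
    - [-0.75,0.71,0,0]
    - [-1,0.95,0,0]

```text
time_s: 1.1
tcp_pos: [0.3706, -0.278, 0.328]
ee_rot: [[-0.928, -0.372, -0.0], [-0.372, 0.928, 0.0], [0.0, 0.0, -1.0]]
wrist_force: [1.1, 0.1, -0.7]
gripper_width: 1.001
```

Emit:
drive_tool:
  series:
    - [-0.25,0.24,0,0]
    - [-0.5,0.48,0,0]
    - [-0.75,0.71,0,0]
    - [-1,0.95,0,0]

```text
time_s: 1.6
tcp_pos: [0.4395, -0.1276, 0.328]
ee_rot: [[-0.928, -0.372, -0.0], [-0.372, 0.928, 0.0], [0.0, 0.0, -1.0]]
wrist_force: [-0.1, -0.6, 0.0]
gripper_width: 1.003
```

Emit:
drive_tool:
  series:
    - [-0.2,0.2,0,-0.08]
    - [-0.4,0.4,0,-0.16]
    - [-0.6,0.6,0,-0.25]
    - [-0.75,0.75,0,-0.33]
    - [-0.95,0.95,0,-0.42]
    - [-0.95,0.95,0,-0.497]
    - [-0.95,0.95,0,-0.497]
    - [-0.95,0.95,0,-0.497]

```text
time_s: 2.6
tcp_pos: [0.5026, 0.0191, 0.3281]
ee_rot: [[-0.197, -0.98, -0.0], [-0.98, 0.197, -0.0], [0.0, 0.0, -1.0]]
wrist_force: [-0.1, -0.1, -0.3]
gripper_width: 0.997
```

Run:
```python
from h import *
import pickle
s=telemetry.sense(); c=capture('wrist'); save(c,'w1'); pickle.dump((s,c),open('w1.pkl','wb'))
print(s['tcp_pos'],s['joints'],np.degrees(np.arctan2(s['ee_rot'][1][1],s['ee_rot'][0][1])),c['fx'],c['k1'],np.array(c['mount']).round(3).tolist())
```

```text
[0.50262252 0.01905038 0.32806541] [ 2.06917024e+01  8.60154871e+00 -1.28563497e+01 -6.55403463e-03
 -6.85692864e+01 -3.20689825e+01] 168.62032167544734 405.1433515772203 -0.059017679425182525 [[0.001, 0.955, 0.297, 0.083], [1.0, -0.001, -0.0, -0.001], [0.0, 0.297, -0.955, -0.093], [0.0, 0.0, 0.0, 1.0]]
```

View pics/w1.png

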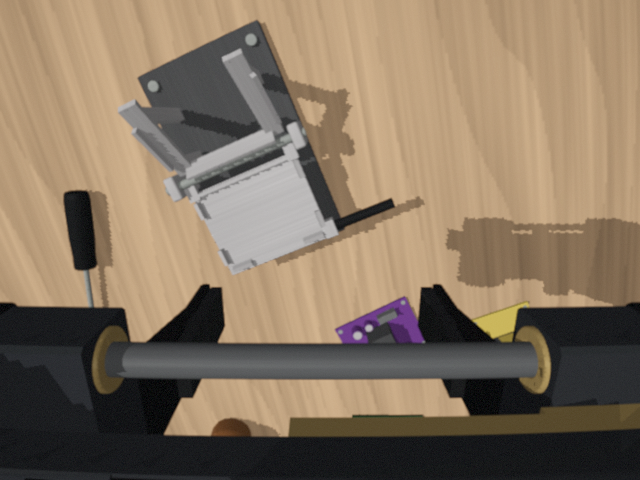

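Run:
```python
import cv2
im=cv2.imread('pics/w1.png')[110:290,150:410]
cv2.imwrite('pics/w1z.png',cv2.resize(im,None,fx=3,fy=3,interpolation=cv2.INTER_CUBIC))
```

```text
(no output)
```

View pics/w1z.png

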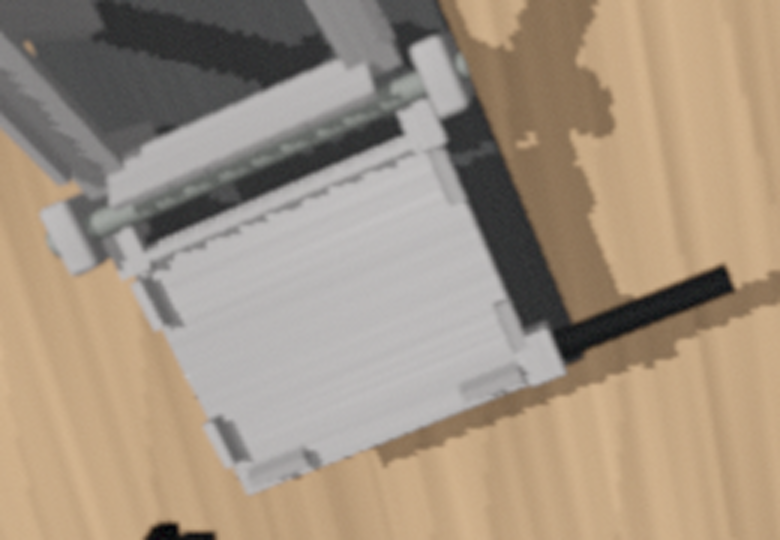

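Run:
```python
from h import *
import pickle
s,c=pickle.load(open('w1.pkl','rb'))
P={}
for n,x,y,z in (('htip',728,278,.052),('hroot',568,345,.052),('rodL',95,220,.06),('rodR',425,85,.06),('braL',72,237,.066),('braR',440,75,.066),('cornFL',250,492,.056),('cornFR',562,372,.056),('stopL',160,268,.054),('stopR',425,153,.054),('wallL1',180,325,.054),('wallL2',245,460,.054),('wallR1',460,200,.054),('wallR2',505,300,.054),('fwallL',315,462,.054),('fwallR',465,395,.054),('fR2',520,375,.054)):
    P[n]=at(c,150+x/3,110+y/3,z,s); print(n,P[n][:2].round(4))
d=P['htip']-P['hroot']; print('handle dir',np.degrees(np.arctan2(-d[1],-d[0])),np.linalg.norm(d))
d=P['rodL']-P['rodR']; a=np.arctan2(d[1],d[0]); print('rod',np.degrees(a))
for k in ('stop','corn'): 
    q=[P[n] for n in P if n.startswith(k)]; d=q[0]-q[1]; print(k,np.degrees(np.arctan2(d[1],d[0])))
d=P['fwallL']-P['fR2']; print('f',np.degrees(np.arctan2(d[1],d[0])))
d=P['wallL1']-P['wallL2']; print(np.degrees(np.arctan2(d[1],d[0]))+90)
d=P['wallR1']-P['wallR2']; print(np.degrees(np.arctan2(d[1],d[0]))+90)
a=np.radians(9.5); X=np.array([np.cos(a),np.sin(a)]);Y=np.array([-X[1],X[0]])
o=(P['braL']+P['braR'])[:2]/2
o=o+Y*((P['rodL'][:2]-o)@Y+(P['rodR'][:2]-o)@Y)/2
print('o',o)
for n in P: print(n,((P[n][:2]-o)@X*1e3).round(1),((P[n][:2]-o)@Y*1e3).round(1))
```

```text
htip [0.4376 0.0294]
hroot [0.4903 0.0409]
rodL [ 0.6226 -0.0277]
rodR [ 0.5166 -0.0464]
braL [ 0.6287 -0.0248]
braR [ 0.5113 -0.0485]
cornFL [0.6006 0.0681]
cornFR [0.4938 0.0481]
stopL [ 0.6093 -0.0087]
stopR [ 0.5214 -0.0267]
wallL1 [0.6082 0.0101]
wallL2 [0.5999 0.0577]
wallR1 [ 0.514  -0.0108]
wallR2 [0.5068 0.0223]
fwallL [0.5777 0.0628]
fwallR [0.5254 0.0501]
fR2 [0.507 0.047]
handle dir 12.273074112208361 0.05394090635407036
rod 9.995704349907625
stop 11.554039639965117
corn 10.6444598479703
f 12.594160683401451
9.912681609032234
12.279923577382178
o [ 0.5700498  -0.03698836]
htip -119.7 87.4
hroot -65.8 90.0
rodL 53.4 0.5
rodR -54.3 -0.5
braL 59.8 2.4
braR -59.8 -1.7
cornFL 47.4 98.7
cornFR -61.2 96.5
stopL 43.4 21.4
stopR -46.3 18.2
wallL1 45.4 40.1
wallL2 45.0 88.5
wallR1 -50.9 35.1
wallR2 -52.6 68.9
fwallL 24.0 97.2
fwallR -29.7 93.3
fR2 -48.3 93.3
```

Emit:
drive_tool:
  series:
    - [-0.22,0.06,0,0]
    - [-0.45,0.12,0,0]
    - [-0.67,0.18,0,0]
    - [-0.885,0.234,0,0]

```text
time_s: 3.15
tcp_pos: [0.4958, 0.1293, 0.3284]
ee_rot: [[-0.197, -0.98, 0.0], [-0.98, 0.197, 0.0], [-0.0, -0.0, -1.0]]
wrist_force: [0.1, 0.4, -0.3]
gripper_width: 0.999
```

Emit:
drive_tool:
  series:
    - [-0.22,0.06,0,0]
    - [-0.45,0.12,0,0]
    - [-0.67,0.18,0,0]
    - [-0.885,0.234,0,0]

```text
time_s: 3.65
tcp_pos: [0.4891, 0.239, 0.3284]
ee_rot: [[-0.197, -0.98, 0.0], [-0.98, 0.197, 0.0], [-0.0, -0.0, -1.0]]
wrist_force: [0.3, 0.2, 0.7]
gripper_width: 0.999
```

Emit:
drive_tool:
  series:
    - [-0.22,0.06,0.2,0]
    - [-0.45,0.12,0.4,0]
    - [-0.67,0.18,0.6,0]
    - [-0.885,0.234,0.8,0]
    - [-0.885,0.234,0.8,0]
    - [-0.885,0.234,0.8,0]

```text
time_s: 4.4
tcp_pos: [0.4826, 0.3478, 0.2328]
ee_rot: [[-0.196, -0.981, 0.001], [-0.981, 0.196, 0.0], [-0.0, -0.001, -1.0]]
wrist_force: [-0.2, -0.0, -0.4]
gripper_width: 0.997
```

Run:
```python
from h import *
import pickle
s=telemetry.sense(); c=capture('wrist'); save(c,'w2'); pickle.dump((s,c),open('w2.pkl','wb'))
print(s['tcp_pos'],np.degrees(np.arctan2(s['ee_rot'][1][1],s['ee_rot'][0][1])))
hsv=cv2.cvtColor(c['color'],cv2.COLOR_BGR2HSV)
m=cv2.inRange(hsv,(45,80,20),(90,255,255))
b=cv2.boxPoints(cv2.minAreaRect(cv2.findNonZero(m))); print(b.tolist())
w=np.array([at(c,*p,0.004,s) for p in b]); print(w.round(4).tolist(),w.mean(0))
```

```text
[0.48262202 0.34779668 0.23277302] 168.72189233895742
[[0.0, 474.9999084472656], [0.0, 175.99996948242188], [632.9998779296875, 175.99996948242188], [632.9998779296875, 474.9999084472656]]
[[0.8891, 0.5649, 0.004], [0.7375, 0.2601, 0.004], [0.2242, 0.362, 0.004], [0.2032, 0.6994, 0.004]] [0.51349385 0.47161493 0.004     ]
```

View pics/w2.png

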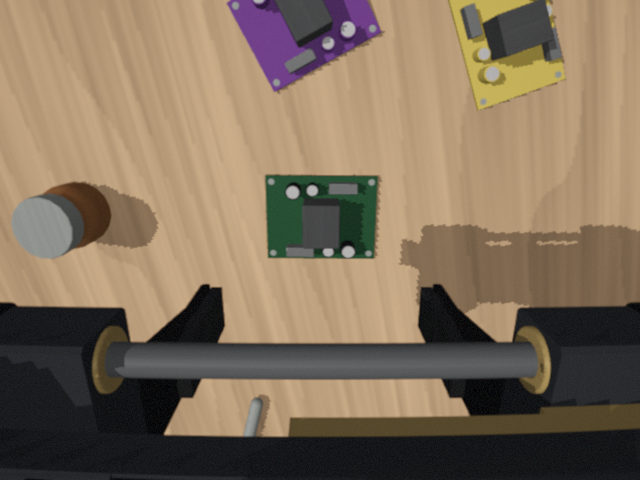

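Run:
```python
from h import *
import pickle
s,c=pickle.load(open('w2.pkl','rb'))
hsv=cv2.cvtColor(c['color'],cv2.COLOR_BGR2HSV)
m=cv2.inRange(hsv,(45,80,20),(90,255,255)); k=np.zeros_like(m); k[160:275,250:395]=m[160:275,250:395]
h=cv2.convexHull(cv2.findNonZero(k))[:,0]
w=np.array([at(c,*(p+0.0),0.004,s)[:2] for p in h]).astype(np.float32)
rc=cv2.minAreaRect(w); b=cv2.boxPoints(rc); print(rc)
R=np.array(s['ee_rot']); print('tool', R.T@(np.append(b.mean(0),0.004)-np.array(s['tcp_pos'])))
e=b[1]-b[0]; print(np.degrees(np.arctan2(e[1],e[0])))
# transformer top corners
t=np.array([at(c,*p,0.032,s)[:2] for p in ((303,200),(338,200),(338,223+0),(303,223))]); print(t.mean(0))
```

```text
((0.4839879274368286, 0.34739312529563904), (0.06852080672979355, 0.08914380520582199), 78.77704620361328)
tool [ 1.64325905e-04 -1.30030210e-03  2.28773695e-01]
-11.222967
[0.4818684 0.3357545]
```

Emit:
drive_tool:
  series:
    - [0,-0.007,0.25,0]
    - [0,-0.007,0.5,0]
    - [0,-0.007,0.75,0]
    - [0,-0.007,0.9,0]

```text
time_s: 4.95
tcp_pos: [0.4834, 0.3471, 0.1241]
ee_rot: [[-0.196, -0.981, 0.0], [-0.981, 0.196, 0.0], [-0.0, -0.0, -1.0]]
wrist_force: [-0.9, 0.6, -0.3]
gripper_width: 1.002
```

Emit:
drive_tool:
  series:
    - [0,0,0.15,0]
    - [0,0,0.28,0]
    - [0,0,0.38,0]
    - [0,0,0.38,0]
    - [0,0,0.38,0]

```text
time_s: 5.58
tcp_pos: [0.4835, 0.3483, 0.0793]
ee_rot: [[-0.195, -0.981, 0.001], [-0.981, 0.195, 0.001], [-0.001, -0.001, -1.0]]
wrist_force: [-0.2, -0.3, 0.5]
gripper_width: 0.999
```

Emit:
drive_tool:
  series:
    - [0,0,0,0]
    - [0,0,0,0]
    - [0,0,0,0]
    - [0,0,0,0]
    - [0,0,0,0]
    - [0,0,0,0]
  fingers: 20

```text
time_s: 6.32
tcp_pos: [0.4831, 0.348, 0.0786]
ee_rot: [[-0.195, -0.981, -0.0], [-0.981, 0.195, -0.0], [0.0, 0.0, -1.0]]
wrist_force: [0.3, 0.6, 0.4]
gripper_width: 0.398
```

Emit:
drive_tool:
  series:
    - [0,0,0,0]
    - [0,0,0,0]
    - [0,0,0,0]
    - [0,0,0,0]

```text
time_s: 6.82
tcp_pos: [0.4831, 0.348, 0.0786]
ee_rot: [[-0.195, -0.981, -0.0], [-0.981, 0.195, -0.0], [0.0, 0.0, -1.0]]
wrist_force: [-1.0, 0.2, -0.2]
gripper_width: 0.317
```

Emit:
drive_tool:
  series:
    - [0,0,-0.2,0]
    - [0,0,-0.45,0]
    - [0,0,-0.75,0]
    - [0,0,-1,0]
    - [0,0,-1,0]

```text
time_s: 7.45
tcp_pos: [0.4838, 0.3489, 0.2011]
ee_rot: [[-0.195, -0.981, 0.004], [-0.981, 0.195, 0.004], [-0.005, -0.003, -1.0]]
wrist_force: [-0.6, 0.2, -2.0]
gripper_width: 0.321
```

Emit:
drive_tool:
  series:
    - [0.15,-0.07,0,0]
    - [0.35,-0.16,0,0]
    - [0.6,-0.27,0,0]
    - [0.86,-0.38,0,0]

```text
time_s: 7.95
tcp_pos: [0.5071, 0.2356, 0.1967]
ee_rot: [[-0.195, -0.981, -0.003], [-0.981, 0.195, -0.002], [0.003, 0.003, -1.0]]
wrist_force: [-0.6, 0.0, -0.8]
gripper_width: 0.321
```

Emit:
drive_tool:
  series:
    - [0.22,-0.1,0,0]
    - [0.43,-0.19,0,0]
    - [0.65,-0.29,0,0]
    - [0.86,-0.38,0,0]

```text
time_s: 8.45
tcp_pos: [0.5314, 0.1256, 0.1968]
ee_rot: [[-0.196, -0.981, -0.004], [-0.981, 0.196, -0.002], [0.002, 0.003, -1.0]]
wrist_force: [0.1, -0.1, -1.1]
gripper_width: 0.32
```

Emit:
drive_tool:
  series:
    - [0.22,-0.1,0,-0.05]
    - [0.43,-0.19,0,-0.1]
    - [0.65,-0.29,0,-0.15]
    - [0.8,-0.36,0,-0.198]
    - [0.86,-0.38,0,-0.198]
    - [0.86,-0.38,0,-0.198]
    - [0.86,-0.38,0,-0.198]

```text
time_s: 9.32
tcp_pos: [0.5567, 0.0181, 0.1983]
ee_rot: [[0.198, -0.98, -0.001], [-0.98, -0.198, -0.0], [-0.0, 0.001, -1.0]]
wrist_force: [-0.3, -0.4, -1.0]
gripper_width: 0.321
```

Run:
```python
from h import *
import pickle
s=telemetry.sense(); c=capture('wrist'); pickle.dump((s,c),open('w3.pkl','wb'))
c2=capture('scene'); pickle.dump((s,c2),open('s3.pkl','wb'))
print(s['time_s'],s['tcp_pos'],np.degrees(np.arctan2(s['ee_rot'][1][1],s['ee_rot'][0][1])),s['gripper_width'])
a=c['color'][60:360,160:480]; b=cv2.resize(c2['color'][150:330,240:400],None,fx=2.5,fy=2.5,interpolation=cv2.INTER_CUBIC)
a=cv2.resize(a,(400,375),interpolation=cv2.INTER_CUBIC)
b=b[:,:400]; im=np.zeros((450,800,3),np.uint8); im[:375,:400]=a; im[:450,400:]=b; cv2.imwrite('pics/p3.png',im)
```

```text
9.325 [0.55667654 0.01807911 0.19830392] -168.55956164987597 0.3208186953155338
```

View pics/p3.png

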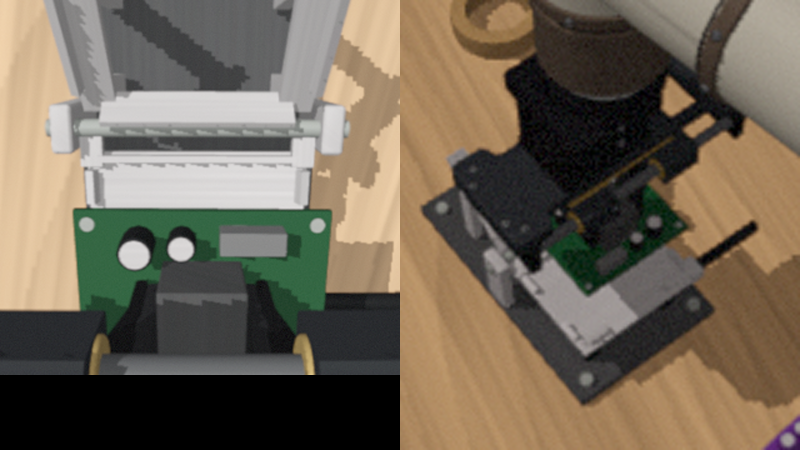

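Run:
```python
from h import *
import pickle
s,c=pickle.load(open('w3.pkl','rb'))
cv2.imwrite('pics/z3.png',cv2.resize(c['color'][130:240,190:450],None,fx=3,fy=3,interpolation=cv2.INTER_CUBIC))
```

```text
(no output)
```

View pics/z3.png

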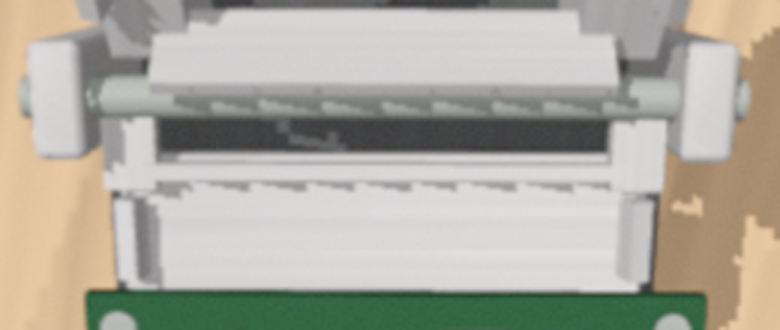

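Run:
```python
from h import *
import pickle
s,c=pickle.load(open('w3.pkl','rb'));R=np.array(s['ee_rot']);t=np.array(s['tcp_pos'])
zb=t[2]-.0786+.004
for n,x,y,z in (('boardL',86,293,zb),('boardR',706,293,zb),('rodL',85,97,.06),('rodR',683,97,.06),('stopbaseL',170,190,.054),('stopbaseR',600,190,.054),('wallL',158,270,.054),('wallR',620,270,.054),('wallL2',160,210,.054),('wallR2',617,210,.054),('wtopL',133,270,.059),('wtopR',648,270,.059),('outL',120,285,.054),('outR',652,285,.054)):
    p=at(c,190+x/3,130+y/3,z,s); print(n,(R.T@(p-t)*1e3).round(1)[:2])
```

```text
boardL [ 35.6 -45.2]
boardR [35.7 44.2]
rodL [ 56.2 -59.3]
rodR [56.3 54.1]
stopbaseL [ 37.2 -45.2]
stopbaseR [37.2 40.2]
wallL [ 20.8 -48.4]
wallR [20.8 45.1]
wallL2 [ 33.1 -47.4]
wallR2 [33.2 43.8]
wtopL [ 22.1 -52.4]
wtopR [22.1 49.7]
outL [ 17.6 -56.4]
outR [17.7 51.8]
```

Emit:
drive_tool:
  series:
    - [0,-0.0125,0.1,0]
    - [0,-0.0125,0.2,0]
    - [0,-0.0125,0.32,0]
    - [0,-0.0125,0.42,0]
    - [0,-0.0125,0.42,0]
    - [0,-0.0125,0.42,0]

```text
time_s: 10.18
tcp_pos: [0.5588, 0.018, 0.1485]
ee_rot: [[0.199, -0.98, 0.001], [-0.98, -0.199, -0.0], [0.0, -0.001, -1.0]]
wrist_force: [0.2, 1.0, -1.7]
gripper_width: 0.319
```

Run:
```python
from h import *
import pickle
s=telemetry.sense(); c=capture('wrist'); pickle.dump((s,c),open('w4.pkl','wb'))
print(s['tcp_pos'])
c2=capture('scene')
a=cv2.resize(c['color'][130:240,190:450],None,fx=3,fy=3,interpolation=cv2.INTER_CUBIC)
b=cv2.resize(c2['color'][215:300,265:400],None,fx=3,fy=3,interpolation=cv2.INTER_CUBIC)
im=np.zeros((590,780,3),np.uint8); im[:330]=a; im[335:590,:405]=b; cv2.imwrite('pics/z4.png',im)
```

```text
[0.55880603 0.01803289 0.14845534]
```

View pics/z4.png

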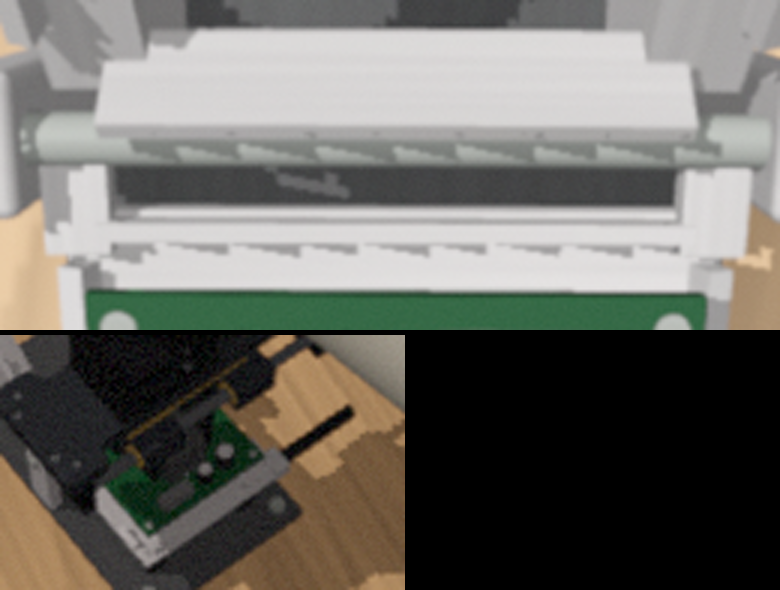

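Run:
```python
from h import *
import pickle
s,c=pickle.load(open('w4.pkl','rb'));R=np.array(s['ee_rot']);t=np.array(s['tcp_pos'])
zb=t[2]-.0786+.004
for n,x,y,z in (('boardL',86,292,zb),('boardR',706,293,zb),('rod',390,139,.06),('stopbase',390,257,.054),('stopbase',390,253,.054),('stoptop',390,243,.059),('lugL',50,240,.06),('lugR',745,240,.06),('inL',113,256,.054),('inR',680,256,.054)):
    p=at(c,190+x/3,130+y/3,z,s); print(n,(R.T@(p-t)*1e3).round(1)[:2])
```

```text
boardL [ 35.7 -45.2]
boardR [35.7 44.2]
rod [55.7 -1.4]
stopbase [35.9 -1.4]
stopbase [36.6 -1.4]
stoptop [39.4 -1.4]
lugL [ 40.1 -53.8]
lugR [40.3 53.3]
inL [ 36.1 -45.6]
inR [36.2 44.9]
```

Emit:
drive_tool:
  series:
    - [-0.007,0,0.03,0]
    - [-0.007,0,0.06,0]
    - [-0.007,0,0.085,0]
    - [-0.007,0,0.105,0]
    - [-0.007,0,0.12,0]
    - [-0.007,0,0.128,0]
    - [-0.007,0,0.128,0]
    - [-0.007,0,0.128,0]

```text
time_s: 11.28
tcp_pos: [0.5587, 0.018, 0.1354]
ee_rot: [[0.2, -0.98, 0.001], [-0.98, -0.2, -0.002], [0.002, -0.001, -1.0]]
wrist_force: [-3.3, -4.2, 12.4]
gripper_width: 0.321
```

Emit:
drive_tool:
  series:
    - [0.003,0.003,-0.01,0]
    - [0.006,0.006,-0.01,0]
    - [0.006,0.006,0,0]
    - [0.006,0.006,0,0]
    - [0.006,0.006,0,0]

```text
time_s: 11.9
tcp_pos: [0.5586, 0.0179, 0.1354]
ee_rot: [[0.2, -0.98, 0.002], [-0.98, -0.2, -0.001], [0.001, -0.002, -1.0]]
wrist_force: [-2.8, -1.6, 13.2]
gripper_width: 0.321
```

Run:
```python
from h import *
import pickle
s=telemetry.sense(); c=capture('wrist'); pickle.dump((s,c),open('w5.pkl','wb'))
print(s['tcp_pos'],s['wrist_force'],s['moment'])
c2=capture('scene')
a=cv2.resize(c['color'][160:260,180:460],None,fx=2.8,fy=2.8,interpolation=cv2.INTER_CUBIC)
b=cv2.resize(c2['color'][220:300,270:370],None,fx=3.8,fy=3.8,interpolation=cv2.INTER_CUBIC)
im=np.zeros((590,784,3),np.uint8); im[:280]=a; im[284:588,:380]=b; cv2.imwrite('pics/z5.png',im)
```

```text
[0.55859954 0.01785873 0.13537897] [-2.82138291 -1.58108184 13.21410304] [-0.2191013   1.26376007 -0.0013598 ]
```

View pics/z5.png

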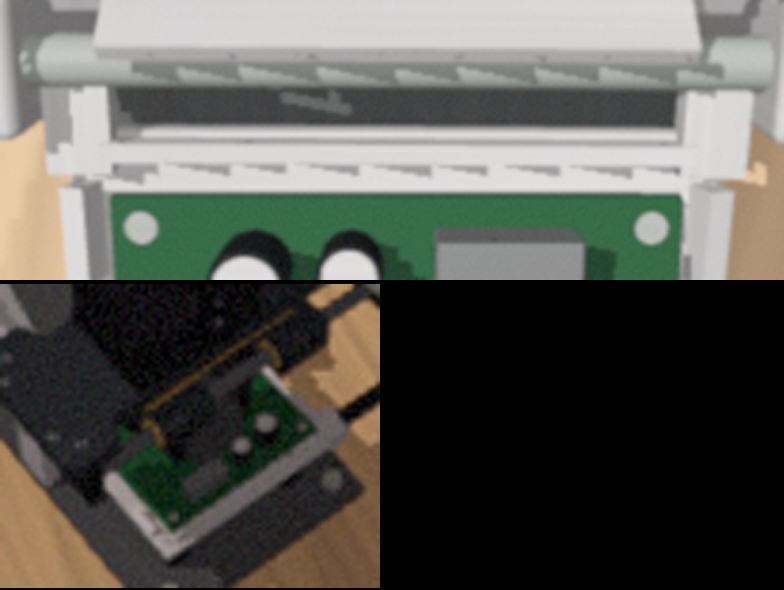

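Run:
```python
from h import *
import pickle
s,c=pickle.load(open('w5.pkl','rb'));R=np.array(s['ee_rot']);t=np.array(s['tcp_pos'])
for n,x,y,z in (('boardL',112,193.5,.058),('boardR',683,193.5,.058),('rod',390,62,.06),('stopbase',390,187,.054),('serr top',390,163,.059),('serr bot',390,180,.054),('lugL',50,160,.06),('lugR',750,160,.06)):
    p=at(c,180+x/2.8,160+y/2.8,z,s); print(n,(R.T@(p-t)*1e3).round(1)[:2])
g=cv2.cvtColor(c['color'],cv2.COLOR_BGR2GRAY)
print(g[205:235,320],g[205:235,300])
s4,c4=pickle.load(open('w4.pkl','rb')); h=lambda c:cv2.inRange(cv2.cvtColor(c['color'],cv2.COLOR_BGR2HSV),(45,80,20),(90,255,255))
for q in (c4,c):
    m=h(q)
    for row in (232,236,240,245): 
        x=np.flatnonzero(m[row,200:440])+200; print(row,x.min(),x.max(),end=' | ')
    col=np.flatnonzero(m[200:260,330]); col2=np.flatnonzero(m[200:260,410]);col3=np.flatnonzero(m[200:260,230]);print(col.min()+200,col2.min()+200,col3.min()+200)
```

```text
boardL [ 34.1 -45.4]
boardR [34.2 44.3]
rod [55.2 -1.7]
stopbase [34.1 -1.7]
serr top [39.3 -1.7]
serr bot [35.3 -1.7]
lugL [ 40.  -54.2]
lugR [40.2 53.8]
[151 183 214 215 188 164 176 212 218 218 218 217 215 202 171 176 213 222
 221 220 220 222 216 172  99  81  88  89  88  88] [153 184 213 215 187 168 183 213 218 218 218 217 217 203 174 166 193 215
 219 219 219 222 215 171  98  81  87  89  88  88]
232 219 424 | 236 219 424 | 240 220 423 | 245 220 423 | 228 228 227
232 220 422 | 236 220 422 | 240 220 422 | 245 221 422 | 230 230 230
```

Emit:
drive_tool:
  series:
    - [0,0,-0.03,0]
    - [0,0,-0.06,0]
    - [0.008,0,-0.06,0]
    - [0.016,0,-0.06,0]
    - [0.016,0,-0.045,0]
    - [0.016,0,-0.03,0]
    - [0.016,0,-0.015,0]
    - [0.016,0,0,0]
    - [0.016,0,0,0]
    - [0.016,0,0,0]

```text
time_s: 13.25
tcp_pos: [0.5582, 0.0164, 0.1343]
ee_rot: [[0.199, -0.98, 0.001], [-0.98, -0.199, -0.0], [0.0, -0.001, -1.0]]
wrist_force: [-3.3, 1.5, 6.3]
gripper_width: 0.32
```

Run:
```python
from h import *
import pickle
s=telemetry.sense(); c=capture('wrist'); pickle.dump((s,c),open('w6.pkl','wb'))
print(s['tcp_pos'],s['wrist_force'],s['moment'])
g=cv2.cvtColor(c['color'],cv2.COLOR_BGR2GRAY)
print(g[205:235,320])
m=cv2.inRange(cv2.cvtColor(c['color'],cv2.COLOR_BGR2HSV),(45,80,20),(90,255,255))
for row in (232,236,240,245): 
    x=np.flatnonzero(m[row,200:440])+200; print(row,x.min(),x.max(),end=' | ')
print([np.flatnonzero(m[200:260,k]).min()+200 for k in (230,330,410)])
print(g[240,205:225],g[240,418:440])
```

```text
[0.55820332 0.01641254 0.13432551] [-3.34789169  1.54210841  6.26492346] [ 0.35486326  1.08215748 -0.03734204]
[ 62  66  88 136 174 204 214 205 175 168 193 214 218 218 218 218 212 186
 171 196 218 223 213 144  64  79  87  88  88  86]
232 220 423 | 236 220 423 | 240 220 423 | 245 220 422 | [np.int64(229), np.int64(229), np.int64(230)]
[219 217 195 147 125 126 126 127 128 131 142 154 155 144 114  91  88  92
 118 161] [180 128  89  87  88  93 109 127 147 182 189 189 189 191 200 202 202 202
 202 203 201 191]
```

Emit:
drive_tool:
  series:
    - [0.005,-0.001,-0.01,0]
    - [0.005,-0.001,-0.01,0]
    - [0.005,-0.001,-0.003,0]
    - [0.005,-0.001,0,0]
    - [0.005,-0.001,0,0]

```text
time_s: 13.92
tcp_pos: [0.5586, 0.0158, 0.1343]
ee_rot: [[0.199, -0.98, 0.001], [-0.98, -0.199, -0.0], [0.0, -0.001, -1.0]]
wrist_force: [-3.6, 2.0, 9.7]
gripper_width: 0.319
```

Emit:
drive_tool:
  series:
    - [0,0,0,0]
    - [0,0,0,0]
    - [0,0,0,0]
    - [0,0,0,0]
  fingers: 42

```text
time_s: 14.42
tcp_pos: [0.5583, 0.0155, 0.1326]
ee_rot: [[0.199, -0.98, -0.0], [-0.98, -0.199, -0.0], [0.0, 0.0, -1.0]]
wrist_force: [0.4, -0.3, 0.0]
gripper_width: 0.476
```

Run:
```python
from h import *
import pickle
s=telemetry.sense(); c=capture('wrist'); pickle.dump((s,c),open('w7.pkl','wb'))
print(s['tcp_pos'],s['wrist_force'],s['moment'],s['gripper_width'])
g=cv2.cvtColor(c['color'],cv2.COLOR_BGR2GRAY)
print(g[205:235,320])
m=cv2.inRange(cv2.cvtColor(c['color'],cv2.COLOR_BGR2HSV),(45,80,20),(90,255,255))
for row in (232,236,240,245): 
    x=np.flatnonzero(m[row,200:440])+200; print(row,x.min(),x.max(),end=' | ')
print([np.flatnonzero(m[200:260,k]).min()+200 for k in (230,330,410)])
print(g[240,205:225],g[240,418:440])
```

```text
[0.55831857 0.01545866 0.13258702] [ 0.44230884 -0.30206738  0.04194517] [-0.02063791  0.13384539  0.00374197] 0.47579423046404024
[ 68  67  67  69  65  85 136 171 201 216 205 175 163 186 213 218 218 218
 218 214 194 168 167 177 118  66  82  88  86  87]
232 217 422 | 236 217 422 | 240 218 422 | 245 218 422 | [np.int64(230), np.int64(230), np.int64(230)]
[210 159 125 127 127 127 127 129 135 151 155 141 105  85  85  89 111 154
 185 188] [146 103  85  85  84 100 138 149 179 189 188 190 190 190 196 201 204 202
 202 202 203 197]
```

Emit:
drive_tool:
  series:
    - [0,0,-0.15,0]
    - [0,0,-0.35,0]
    - [0,0,-0.6,0]
    - [0,0,-0.8,0]
    - [0,0,-0.8,0]
    - [0,0,-0.8,0]

```text
time_s: 15.22
tcp_pos: [0.5577, 0.0155, 0.2279]
ee_rot: [[0.198, -0.98, -0.002], [-0.98, -0.198, -0.0], [-0.0, 0.002, -1.0]]
wrist_force: [-0.2, -0.8, 0.7]
gripper_width: 0.481
```

Run:
```python
from h import *
import pickle
s=telemetry.sense(); c=capture('wrist'); c2=capture('scene'); pickle.dump((s,c,c2),open('w8.pkl','wb'))
print(s['tcp_pos'],s['time_s'])
a=cv2.resize(c['color'][100:310,190:450],None,fx=2,fy=2,interpolation=cv2.INTER_CUBIC)
b=cv2.resize(c2['color'][215:305,270:365],None,fx=2.9,fy=2.9,interpolation=cv2.INTER_CUBIC)
im=np.zeros((420,800,3),np.uint8); im[:420,:520]=a; im[:261,522:522+276]=b; cv2.imwrite('pics/z8.png',im)
```

```text
[0.55773683 0.01546103 0.22790969] 15.225
```

View pics/z8.png

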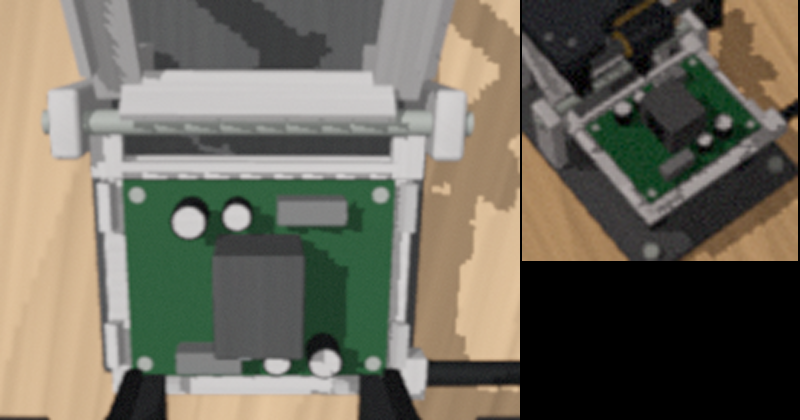

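Run:
```python
from h import *
import pickle
s,c,c2=pickle.load(open('w8.pkl','rb'));R=np.array(s['ee_rot']);t=np.array(s['tcp_pos'])
m=cv2.inRange(cv2.cvtColor(c['color'],cv2.COLOR_BGR2HSV),(45,80,20),(90,255,255))
k=np.zeros_like(m); k[180:300,240:400]=m[180:300,240:400]
P=cv2.findNonZero(k)[:,0].astype(float)
Q=[]
for u,v in P: Q.append((R.T@(at(c,u,v,.058,s)-t))[:2]*1e3)
Q=np.array(Q)
for lo,hi in ((-33,-28),(-25,-20),(-10,-5),(5,10),(20,25),(28,33)):
    q=Q[(Q[:,0]>lo)&(Q[:,0]<hi)]; print('x',lo,'y range',q[:,1].min().round(1),q[:,1].max().round(1), (q[:,1].max()-q[:,1].min()).round(1))
for lo,hi in ((-42,-35),(-20,-14),(14,20),(35,42)):
    q=Q[(Q[:,1]>lo)&(Q[:,1]<hi)]; print('y',lo,'x range',q[:,0].min().round(1),q[:,0].max().round(1))
# handle
for n,x,y in (('root',428,374),('right',518,374)):
    p=at(c,190+x/2,100+y/2,.052,s); print(n,p,(R.T@(p-t)*1e3).round(1)[:2])
for n,x,y in (('rodL',94,122),('rodR',430,122)):
    p=at(c,190+x/2,100+y/2,.06,s); print(n,p,(R.T@(p-t)*1e3).round(1)[:2])
g=c['color'][:,:,1]
for u in (420,440,460,480): print(u,[int(x) for x in np.flatnonzero(g[250:320,u]<45)[[0,-1]]+250], end=' ')
```

```text
x -33 y range -46.7 42.3 89.1
x -25 y range -46.3 41.9 88.3
x -10 y range -46.3 41.9 88.2
x 5 y range -46.3 41.9 88.2
x 20 y range -46.3 41.9 88.1
x 28 y range -46.5 42.2 88.7
y -42 x range -34.9 34.4
y -20 x range -22.0 34.4
y 14 x range -34.1 34.4
y 35 x range -34.9 34.5
root [0.49167249 0.04059345 0.052     ] [-37.7  59.5]
right [0.45926551 0.03417317 0.052     ] [-37.8  92.5]
rodL [ 0.62165531 -0.02624946  0.06      ] [ 53.6 -54.7]
rodR [ 0.51623097 -0.04766565  0.06      ] [53.7 52.9]
420 [281, 291] 440 [281, 319] 460 [281, 319] 480 [282, 319]
```

Emit:
drive_tool:
  series:
    - [-0.05,0.12,0,0.08]
    - [-0.1,0.25,0,0.17]
    - [-0.15,0.38,0,0.26]
    - [-0.2,0.5,0,0.35]
    - [-0.25,0.62,0,0.44]
    - [-0.311,0.759,0,0.53]
    - [-0.311,0.759,0,0.62]
    - [-0.311,0.759,0,0.71]
    - [-0.311,0.759,0.1,0.785]
    - [-0.311,0.759,0.2,0.785]

```text
time_s: 16.58
tcp_pos: [0.4614, 0.0339, 0.2038]
ee_rot: [[-0.98, -0.201, -0.001], [-0.201, 0.98, -0.0], [0.001, -0.0, -1.0]]
wrist_force: [-0.7, -0.9, -0.7]
gripper_width: 0.482
```

Emit:
drive_tool:
  series:
    - [0,0,0,0]
    - [0,0,0,0]

```text
time_s: 16.82
tcp_pos: [0.4619, 0.0341, 0.2048]
ee_rot: [[-0.98, -0.201, -0.0], [-0.201, 0.98, -0.0], [0.0, -0.0, -1.0]]
wrist_force: [0.4, 0.3, -0.0]
gripper_width: 0.482
```

Run:
```python
from h import *
import pickle
s=telemetry.sense(); c=capture('wrist'); save(c,'w9'); pickle.dump((s,c),open('w9.pkl','wb'))
R=np.array(s['ee_rot']);t=np.array(s['tcp_pos'])
print(t,np.degrees(np.arctan2(R[1,1],R[0,1])),s['joints'][5],s['time_s'])
g=cv2.cvtColor(c['color'],cv2.COLOR_BGR2GRAY)
# expected handle pixels
H=np.array([.569,-.037,.06]);X=np.array([.98,.199,0]);Y=np.array([-.199,.98,0])
for hx in (-116,-100,-88,-75,-60):
    p=H+X*hx/1e3+Y*.090+np.array([0,0,-.0075]); uv=proj(c,p,s); v=int(round(uv[1]))
    if 0<=v<480:
        row=g[v,max(0,int(uv[0])-60):int(uv[0])+60]; d=np.flatnonzero(row<50)+max(0,int(uv[0])-60)
        print(hx,uv.round(1),d)
```

```text
[0.46185653 0.03406099 0.2048246 ] 101.5782302651781 -102.83859822047589 16.825
-116 [320.9 206.9] []
-100 [320.8 231.6] [316 317 318 319 320 321 322 323 324 325 326 327 328]
-88 [320.7 249.6] [315 316 317 318 319 320 321 322 323 324 325 326 327 328]
-75 [320.7 268.5] [314 315 316 317 318 319 320 321 322 323 324 325 326 327 328 329]
-60 [320.6 289.6] [260 261 262 263 264 265 266 267 268 269 270 271 272 315 316 317 318 319
 320 321 322 323 324 325 326 327 328 371 372 373 374 375 376 377 378 379]
```

Emit:
drive_tool:
  series:
    - [0,0.003,0.25,0]
    - [0,0.003,0.5,0]
    - [0,0.003,0.7,0]
    - [0,0.003,0.848,0]
    - [0,0.003,0.848,0]
    - [0,0.003,0.848,0]

```text
time_s: 17.62
tcp_pos: [0.4623, 0.0346, 0.1039]
ee_rot: [[-0.98, -0.2, 0.002], [-0.2, 0.98, 0.0], [-0.002, 0.0, -1.0]]
wrist_force: [0.5, -0.1, 0.2]
gripper_width: 0.477
```

Emit:
drive_tool:
  series:
    - [0,0,0,0]
    - [0,0,0,0]
    - [0,0,0,0]
    - [0,0,0,0]
    - [0,0,0,0]
    - [0,0,0,0]
    - [0,0,0,0]
  fingers: 5

```text
time_s: 18.5
tcp_pos: [0.4617, 0.0344, 0.1032]
ee_rot: [[-0.98, -0.199, 0.0], [-0.199, 0.98, 0.0], [-0.0, -0.0, -1.0]]
wrist_force: [0.2, 0.3, 1.5]
gripper_width: 0.103
```

Run:
```python
from h import *
s=telemetry.sense(); print(s['tcp_pos'],s['wrist_force'],s['gripper_width']*87)
R=np.array(s['ee_rot']);t=np.array(s['tcp_pos'])
g=t+R[:,2]*.051
# handle centre = (y 90, z -7.5) rel hinge; rows for swing
r0=np.array([.090,-.0075])
for th in np.radians([0,10,20,30,40,50,60,70,80,90,100,110,120,130,138]):
    y=r0[0]*np.cos(th)-r0[1]*np.sin(th); z=r0[0]*np.sin(th)+r0[1]*np.cos(th)
    print(round(np.degrees(th)),'dy',round((y-r0[0])/.12,3),'dz',round(-(z-r0[1])/.12,3))
```

```text
[0.46167568 0.03440064 0.10324041] [0.15674929 0.26688593 1.48886905] 8.928465702493307
0 dy 0.0 dz -0.0
10 dy -0.001 dz -0.131
20 dy -0.024 dz -0.26
30 dy -0.069 dz -0.383
40 dy -0.135 dz -0.497
50 dy -0.22 dz -0.597
60 dy -0.321 dz -0.681
70 dy -0.435 dz -0.746
80 dy -0.558 dz -0.79
90 dy -0.687 dz -0.813
100 dy -0.819 dz -0.812
110 dy -0.948 dz -0.789
120 dy -1.071 dz -0.743
130 dy -1.184 dz -0.677
138 dy -1.266 dz -0.611
```

Emit:
drive_tool:
  series:
    - [0.001,0,-0.03,0]
    - [0.001,0,-0.08,0]
    - [0,-0.001,-0.131,0]
    - [0,-0.024,-0.26,0]
    - [0,-0.069,-0.383,0]
    - [0,-0.135,-0.497,0]
    - [0,-0.22,-0.597,0]
    - [0,-0.321,-0.681,0]
    - [0,-0.435,-0.746,0]
    - [0,-0.558,-0.79,0]

```text
time_s: 19.75
tcp_pos: [0.4744, -0.0296, 0.201]
ee_rot: [[-0.98, -0.2, 0.001], [-0.2, 0.98, 0.003], [-0.002, 0.003, -1.0]]
wrist_force: [-5.5, 9.3, 6.3]
gripper_width: 0.101
```

Emit:
drive_tool:
  series:
    - [0,-0.129,-0.023,0]
    - [0,-0.261,-0.022,0]
    - [0,-0.39,0.001,0]
    - [0,-0.513,0.047,0]
    - [0,-0.626,0.113,0]
    - [0,-0.698,0.17,0]
    - [0,-0.703,0.174,0]
    - [0,-0.703,0.174,0]

```text
time_s: 20.75
tcp_pos: [0.4911, -0.1141, 0.1776]
ee_rot: [[-0.98, -0.2, -0.002], [-0.2, 0.98, -0.001], [0.002, -0.0, -1.0]]
wrist_force: [-3.5, -0.9, 4.7]
gripper_width: 0.105
```

Run:
```python
from h import *
s=telemetry.sense(); print(s['tcp_pos'],s['wrist_force'],s['gripper_width']*87)
c=capture('wrist'); c2=capture('scene'); c3=capture('top')
a=cv2.resize(c['color'],(400,300)); b=cv2.resize(c2['color'][150:330,220:400],(400,400),interpolation=cv2.INTER_CUBIC)
d=cv2.resize(c3['color'][190:300,270:400],(390,290),interpolation=cv2.INTER_CUBIC)
im=np.zeros((594,800,3),np.uint8); im[:300,:400]=a; im[:400,400:]=b; im[302:592,:390]=d; cv2.imwrite('pics/z10.png',im)
g=np.array(s['tcp_pos'])+np.array([0,0,-.051])-np.array([.569,-.037,.06]); y=g@np.array([-.199,.98,0]); print('angle',np.degrees(np.arctan2(g[2],y)-np.arctan2(-.0075,.09)),np.hypot(y,g[2]))
```

```text
[ 0.49109068 -0.11414775  0.17757613] [-3.4928919  -0.85980533  4.73231028] 9.092708345280416
angle 136.83742602836998 0.08969108998235767
```

Emit:
drive_tool:
  series:
    - [0,0,0,0]
    - [0,0.035,-0.03,0]
    - [0,0.077,-0.061,0]
    - [0,0.19,-0.127,0]
    - [0,0.313,-0.173,0]
    - [0,0.442,-0.196,0]
    - [0,0.574,-0.197,0]
    - [0,0.703,-0.174,0]

```text
time_s: 21.9
tcp_pos: [0.4753, -0.0321, 0.1994]
ee_rot: [[-0.98, -0.201, 0.002], [-0.201, 0.98, -0.003], [-0.001, -0.003, -1.0]]
wrist_force: [0.3, -6.4, 2.2]
gripper_width: 0.103
```

Emit:
drive_tool:
  series:
    - [0,0.123,0.044,0]
    - [0,0.237,0.109,0]
    - [0,0.338,0.193,0]
    - [0,0.423,0.293,0]
    - [0,0.489,0.407,0]
    - [0,0.534,0.53,0]
    - [0,0.557,0.659,0]
    - [0,0.558,0.75,0]
    - [0,0.558,0.8,0]
    - [0,0.558,0.81,0]

```text
time_s: 23.15
tcp_pos: [0.4628, 0.0347, 0.1011]
ee_rot: [[-0.98, -0.2, 0.002], [-0.2, 0.98, 0.0], [-0.002, -0.0, -1.0]]
wrist_force: [0.7, -2.3, 8.9]
gripper_width: 0.098
```

Emit:
drive_tool:
  series:
    - [0,0,0,0]
    - [0,0,0,0]

```text
time_s: 23.4
tcp_pos: [0.4627, 0.0346, 0.1012]
ee_rot: [[-0.98, -0.2, 0.003], [-0.2, 0.98, 0.001], [-0.003, 0.0, -1.0]]
wrist_force: [4.0, -3.0, 2.7]
gripper_width: 0.098
```

Run:
```python
from h import *
s=telemetry.sense(); print(s['tcp_pos'],s['wrist_force'],s['gripper_width']*87)
g=np.array(s['tcp_pos'])+np.array([0,0,-.051])-np.array([.569,-.037,.06]); y=g@np.array([-.199,.98,0]); print('angle',np.degrees(np.arctan2(g[2],y)-np.arctan2(-.0075,.09)))
```

```text
[0.46270073 0.03463247 0.10118306] [ 4.03054155 -3.03482338  2.73626794] 8.516360156122904
angle -1.369892262167266
```

Emit:
drive_tool:
  series:
    - [0,0,0.012,0]
    - [0,0,0.025,0]
    - [0,0,0.025,0]

```text
time_s: 23.78
tcp_pos: [0.4629, 0.0347, 0.1002]
ee_rot: [[-0.98, -0.201, 0.003], [-0.201, 0.98, 0.001], [-0.003, -0.0, -1.0]]
wrist_force: [-2.1, -3.3, 21.7]
gripper_width: 0.092
```

Emit:
drive_tool:
  series:
    - [0,0,-0.02,0]
    - [0,0,-0.02,0]
    - [0,0,-0.02,0]
    - [0,0,-0.02,0]
  fingers: 40

```text
time_s: 24.28
tcp_pos: [0.4612, 0.0344, 0.0996]
ee_rot: [[-0.98, -0.199, -0.001], [-0.199, 0.98, -0.0], [0.001, -0.0, -1.0]]
wrist_force: [0.6, -0.2, -0.5]
gripper_width: 0.424
```

Emit:
drive_tool:
  series:
    - [0.1,0,-0.2,0]
    - [0.2,0,-0.45,0]
    - [0.3,0,-0.7,0]
    - [0.4,0,-0.95,0]
    - [0.4,0,-0.95,0]

```text
time_s: 24.9
tcp_pos: [0.4148, 0.0251, 0.2159]
ee_rot: [[-0.98, -0.2, 0.004], [-0.2, 0.98, 0.002], [-0.005, 0.001, -1.0]]
wrist_force: [0.4, -0.4, -1.7]
gripper_width: 0.455
```

Run:
```python
from h import *
import pickle
s=telemetry.sense(); print(s['tcp_pos'],s['wrist_force'],s['gripper_width']*87,s['time_s'])
c=capture('wrist'); c2=capture('scene'); c3=capture('top'); pickle.dump((s,c,c2,c3),open('w11.pkl','wb'))
a=cv2.resize(c['color'],(400,300)); b=cv2.resize(c2['color'][150:320,220:390],(400,400),interpolation=cv2.INTER_CUBIC)
d=cv2.resize(c3['color'][190:300,270:400],(390,290),interpolation=cv2.INTER_CUBIC)
im=np.zeros((594,800,3),np.uint8); im[:300,:400]=a; im[:400,400:]=b; im[302:592,:390]=d; cv2.imwrite('pics/z11.png',im)
```

```text
[0.4148469  0.02508587 0.21590604] [ 0.37887474 -0.36047051 -1.65051162] 39.61420561832664 24.9
```

View pics/z11.png

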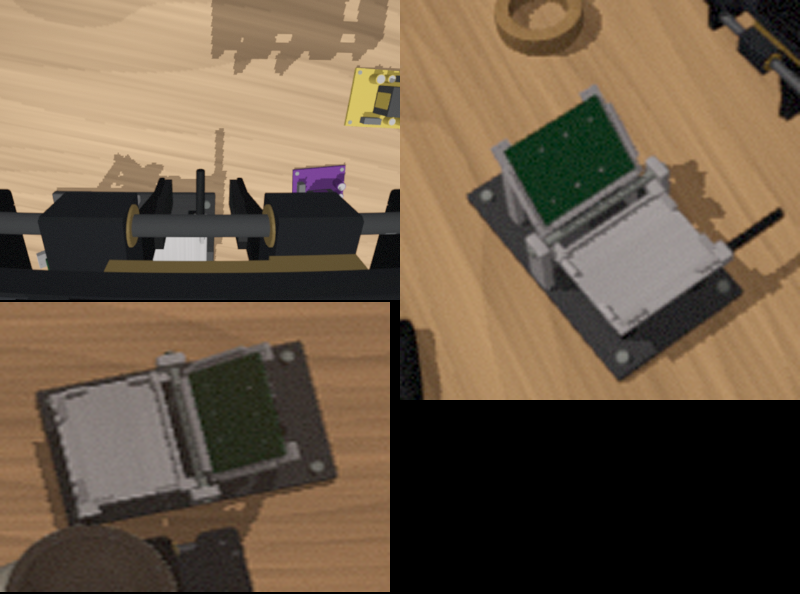

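Run:
```python
from h import *
import pickle
from scipy.optimize import least_squares
s,c,c2,c3=pickle.load(open('w11.pkl','rb')); D=pickle.load(open('c0.pkl','rb'))
d=cv2.absdiff(c2['color'],D['scene']['color'])[225:330,270:365].max(2); print('plate diff >40 px:',(d>40).sum())
H=np.array([.569,-.037,.06]);X=np.array([.98,.199,0]);Y=np.array([-.199,.98,0]);Z=np.array([0,0,1.])
a=np.radians(42); U=-Y*np.cos(a)+Z*np.sin(a); N=Y*np.sin(a)+Z*np.cos(a)
obs=[]
for q,(r0,r1,k0,k1) in ((c2,(180,260,250,330)),(c3,(195,275,320,380))):
    m=np.zeros(q['color'].shape[:2],np.uint8); m[r0:r1,k0:k1]=cv2.inRange(cv2.cvtColor(q['color'],cv2.COLOR_BGR2HSV),(40,70,10),(95,255,255))[r0:r1,k0:k1]
    m=cv2.morphologyEx(m,cv2.MORPH_OPEN,np.ones((3,3)))
    b=cv2.approxPolyN(cv2.findNonZero(m).reshape(-1,1,2),4)[0] if hasattr(cv2,'approxPolyN') else cv2.boxPoints(cv2.minAreaRect(cv2.findNonZero(m)))
    print(b.tolist(),cv2.countNonZero(m)); obs.append((q,b.astype(float)))
def quad(p): # x0, upper edge u, lower edge u, n, half width
    return [H+X*(p[0]+sx*p[4])+U*p[k]+N*p[3] for k in (1,2) for sx in (-1,1)]
def res(p):
    o=[]
    for q,b in obs:
        for P in quad(p):
            e=b-proj(q,P); o+=list(e[np.argmin((e**2).sum(1))])
    return o
f=least_squares(res,[0,.09,.02,.0,.045]); print((f.x*1e3).round(1),'rms px',np.sqrt(np.mean(f.fun**2)))
```

```text
plate diff >40 px: 272
[[281, 245], [264, 214], [303, 190], [319, 221]] 1561Traceback (most recent call last):
  File "<stdin>", line 12, in <module>
AttributeError: 'NoneType' object has no attribute 'reshape'
```

Run:
```python
from h import *
import pickle
from scipy.optimize import least_squares
s,c,c2,c3=pickle.load(open('w11.pkl','rb')); D=pickle.load(open('c0.pkl','rb'))
d=cv2.absdiff(c2['color'],D['scene']['color']).max(2)>40; yy,xx=np.nonzero(d[225:330,270:400]); print('diff hist rows',np.histogram(yy+225,5),'cols',np.histogram(xx+270,5))
for n,q in (('then',D['scene']),('now',c2)):
    g=cv2.cvtColor(q['color'],cv2.COLOR_BGR2GRAY); m=np.zeros_like(g); m[232:262,360:392]=(g[232:262,360:392]<35); P=cv2.findNonZero(m)[:,0]; print(n,'handle px',P.mean(0).round(2),P.min(0),P.max(0),len(P))
H=np.array([.569,-.037,.06]);X=np.array([.98,.199,0]);Y=np.array([-.199,.98,0]);Z=np.array([0,0,1.])
a=np.radians(42); U=-Y*np.cos(a)+Z*np.sin(a); N=Y*np.sin(a)+Z*np.cos(a)
obs=[]
for q,(r0,r1,k0,k1) in ((c2,(180,260,250,330)),(c3,(195,275,325,372))):
    im=q['color'].astype(int); m=np.zeros(im.shape[:2],np.uint8); m[r0:r1,k0:k1]=((im[...,1]>im[...,2]*1.15)&(im[...,1]>im[...,0]*1.1)&(im[...,1]>15))[r0:r1,k0:k1]*255
    m=cv2.morphologyEx(m,cv2.MORPH_OPEN,np.ones((3,3)))
    b=cv2.boxPoints(cv2.minAreaRect(cv2.findNonZero(m))); print(b.round(1).tolist(),cv2.countNonZero(m)); obs.append((q,b.astype(float)))
def res(p):
    o=[]
    for q,b in obs:
        for k in (1,2):
            for sx in (-1,1):
                e=b-proj(q,H+X*(p[0]+sx*p[4])+U*p[k]+N*p[3]); o+=list(e[np.argmin((e**2).sum(1))])
    return o
f=least_squares(res,[0,.09,.02,.0,.045]); print('x,upper,lower,n,half',(f.x*1e3).round(1),'rms px',np.sqrt(np.mean(f.fun**2)))
```

```text
diff hist rows (array([108,  80,  54,  29,   1]), array([225. , 230.2, 235.4, 240.6, 245.8, 251. ])) cols (array([115,  82,  57,   5,  13]), array([270. , 283.4, 296.8, 310.2, 323.6, 337. ]))
then handle px [370.66 247.28] [360 239] [381 255] 88
now handle px [370.55 247.38] [360 239] [381 255] 85
[[262.70001220703125, 214.6999969482422], [302.6000061035156, 189.8000030517578], [321.79998779296875, 220.39999389648438], [281.79998779296875, 245.3000030517578]] 1610Traceback (most recent call last):
  File "<stdin>", line 14, in <module>
cv2.error: OpenCV(4.12.0) /io/opencv/modules/imgproc/src/convhull.cpp:143: error: (-215:Assertion failed) total >= 0 && (depth == CV_32F || depth == CV_32S) in function 'convexHull'
```

Run:
```python
from h import *
import pickle
from scipy.optimize import least_squares
s,c,c2,c3=pickle.load(open('w11.pkl','rb'))
H=np.array([.569,-.037,.06]);X=np.array([.98,.199,0]);Y=np.array([-.199,.98,0]);Z=np.array([0,0,1.])
b=np.array([[262.7,214.7],[302.6,189.8],[321.8,220.4],[281.8,245.3]])
for ang in (38,42,46):
    a=np.radians(ang); U=-Y*np.cos(a)+Z*np.sin(a); N=Y*np.sin(a)+Z*np.cos(a)
    def res(p):
        o=[]
        for u in (p[1],p[2]):
            for sx in (-1,1):
                e=b-proj(c2,H+X*(p[0]+sx*.045)+U*u+N*.009); o+=list(e[np.argmin((e**2).sum(1))])
        return o
    f=least_squares(res,[0,.09,.02]); print(ang,(f.x*1e3).round(1),np.sqrt(np.mean(f.fun**2)).round(2))
print(c3['color'][228:250:4,320:375].max(2))
```

```text
38 [ 3.  80.1 12.2] 0.6
42 [ 4.1 81.5 13.1] 0.77
46 [ 5.1 83.3 14.1] 1.0
[[137 135 114 111 120  71  50  61  55  76  88  81 114 121 103  58  36  46
   42  37  43  44  38  41  44  45  42  47  44  45  42  41  39  47  41  43
   44  41  48  43  48  47  54  56  57  58  60  59  59  61  57  62  53  64
   51]
 [132 133 137 112 107 121  63  47  47  52  78  85  78 110 127 101  49  39
   40  46  49  57  45  38  44  43  36  44  47  37  39  46  43  40  52  55
   48  36  37  41  45  38  40  57  56  58  57  59  60  52  58  54  55  55
   55]
 [133 135 136 121  91 119 119  59  45  41  61  70  69  85 108 121 101  42
   42  46  41  41  45  38  48  44  42  48  46  39  39  40  47  41  45  39
   47  34  41  42  36  49  42  45  55  62  54  58  59  59  59  46  55  55
   60]
 [136 134 137 139 120  95 123 119  45  39  43  59  71  72  91 113 122 100
   40  38  42  44  41  42  47  39  41  44  40  42  42  41  45  45  43  44
   43  47  41  43  40  40  49  43  44  50  57  55  59  56  56  59  63  62
   55]
 [139 137 137 138 143 118  91 123 112  35  32  39  62  72  73  92 115 120
  100  37  44  50  38  39  45  36  38  36  40  40  38  36  42  43  43  42
   46  45  35  39  41  46  44  51  62  81 113 119 115  74  56  55  49  57
   57]
 [141 140 139 137 140 141 123  97 132 116  34  42  41  64  77  67  90 117
  125 100  39  39  40  43  38  45  44  44  41  45  45  43  41  42  40  40
   46  39  37  38  38  40  43  48  68  98 102 107 119 110  63  56  59  52
   59]]
```

```bash
python3 -c "
from station import order,telemetry
print(telemetry.sense()['time_s']); print(order.finish_job())"
```

```text
25.05
the job is handed in; nothing more can be done
None
```

The circuit board is turned over and the job is handed in, at about 25 s of robot time. I laid the board in the plate, swung the plate over by its handle to about 137 degrees (its end stop is at 138), swung it back down, then let go and moved clear.

**Plate:** it is back on its stops. The handle is within about 0.1 pixel of where it was at the start. I also pressed it down at about 22 N and it held.

**Board:** the last picture shows it face-down on the sloping rest, square to it and against the bottom stop. A fit to that picture agrees: about 68 of the board's 70 mm are visible and there is no gap at the stop in the top view. The bottom stop hides the board's lower edge from the scene camera, so I did not see the contact itself.

**What went wrong:**
- On the first try the board caught on the pocket's free-end wall, at about 13 N. I lifted it and moved it about 2 mm towards the hinge. It then seated flat, which I checked before swinging.
- A cross-check of the board's position using both cameras failed, because the top picture was too dark to pick out the board automatically.

**Bystanders:** I did not touch the tape, the screwdriver or the jar. I did not measure their positions again at the end.

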